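# Clear the tripped surge cartridges

## Task

Of the three surge cartridges in the rack one has tripped, its pin standing up from its top: put it in the open bin and let go of it. Then take the tripped cartridge that is stuck in the spring jaws of the base and rock it side to side along the jaws until it frees, never pulling so hard that the socket block is dragged up off its mounting plate, and finish holding it upright in the gripper, still, just clear above the socket. Leave the two sound cartridges and the other things where they are.

Things in the scene. Friction and masses are not known exactly. Their poses are not given: they have to be found in the camera images.
- seated_cartridge: Tripped cartridge stuck in the base, 0.06 kg. Origin at the bottom of its toe, x along the blade, z up. Above the origin: steel toe 8 (x) by 3 mm (y), 0 to 4 mm; steel blade 28 (x) by 6 mm (y), 3 to 18 mm; grey body 40 (x) by 22 mm (y), 18 to 62 mm; popped pin 8 mm thick, up to 74 mm. Grip the body across x, about 44 mm above the toe, with 50 N.
- seated_toe (a point): Bottom of the stuck cartridge's toe; axes as the cartridge's. Seated it is 20 mm above the bench, with the blade along the base's x. Raised 11 mm from its seat the blade leaves the jaws, raised 14 mm the toe is level with the socket's top; as the block may rise a few mm with it, keep rocking to 17 mm or so before lifting straight. Aim for a toe 10 to 40 mm above the socket's top at the end.
- jaw_mid (a point): Middle of the jaws, 28 mm above the bench (8 mm above the seated toe), the pivot to rock about: 0.1 to 0.15 rad each way about the base's y, raising the cartridge 1 to 2 mm during each swing, never between swings; then it comes with little force. Straight up takes 27 to 40 N: both jaws press on the blade with 28 N. Slot open at both x ends; beyond 0.18 rad the body hits the housing.
- base: The cartridge's base: a steel plate 110 (x) by 84 (y) by 6 mm screwed to the bench, with a black socket block 52 by 44 mm in its middle that carries two copper jaws and reaches 34 mm above the bench. Origin in the middle of the plate's underside; x along the jaws and the blade, z up.
- socket_top (a point): Middle of the socket block's top, 34 mm above the bench; axes as the base's, fixed to the plate.
- socket_lift (a joint): How far the socket block has been dragged up off its mounting plate, m: 0 at rest. It sits on springs: starts to lift at a pull of about 10 N, 4 mm at about 18 N, stop at 12 mm; falls back by itself.
- tripped_cartridge: Tripped cartridge in the rack; same shape and sizes as the one in the base, with the popped pin standing 12 mm above its top. Origin at the blade toe, 6 mm above the bench while in the rack; its body rests on the rack's top and its blade stands loosely in the slot (lift straight up by 20 mm or more). In which of the three slots it stands varies.
- good_cartridge_a: Sound cartridge in the rack: same shape, but its pin is flush with its top (62 mm above the toe).
- good_cartridge_b: The other sound cartridge in the rack, as good_cartridge_a.
- rack: Grey rack block 62 (x) by 156 (y) by 24 mm fixed to the bench, with three slots 52 mm apart along y, the blades lying along x. Origin in the middle of its underside.
- bin: Open grey bin 170 (x) by 140 (y) mm on four 12 mm feet, fixed to the bench; rim 54 mm and inner floor 15 mm above the bench, walls 3 mm. Origin in the middle of its underside.
- tape_measure: Bystander: tape measure 39 by 82 by 64 mm, standing. Origin in the middle of its underside.
- screwdriver_a: Bystander: screwdriver 195 mm long (along its y), 25 mm thick, lying. Origin in the middle of its underside.
- elec_tape: Bystander: black roll of tape, 62 mm across, 19 mm high, lying. Origin in the middle of its underside.
Not all that is in view belongs to the job. What is shaped like the seated_cartridge but green, pink or red is not meant.

How it is judged:
On the way, in this order (a step that is already met when the one before it is completed fails the run):
1. the tripped cartridge from the rack lies in the bin, let go (x of tripped_cartridge in the frame of bin between -0.085 and 0.085 m and y of tripped_cartridge in the frame of bin between -0.07 and 0.07 m and z of tripped_cartridge in the frame of bin between 0.005 and 0.06 m and linear speed of tripped_cartridge below 0.02 m/s and contact force between the fingers and tripped_cartridge below 0.1 N and contact force between tripped_cartridge and bin above 0.1 N), for 0.2 s.
2. the stuck cartridge is rocked to one side (over 0.05 rad) while its blade is still in the jaws (angle between the z axis of seated_cartridge and the z axis of base, either way round above 0.05 rad and z of seated_toe in the frame of socket_top below -0.004 m), for 0.02 s.
3. it is clear of the socket, held by the fingers (z of seated_toe in the frame of socket_top above 0.003 m and contact force between seated_cartridge and base below 0.1 N and contact force between the fingers and seated_cartridge above 1 N), for 0.2 s.
At the end, for the whole second after the job is handed in: Rack's tripped cartridge at rest in the bin, let go; the other held by the fingers, still, upright (0.25 rad), free of the base, toe 3 to 60 mm above the socket top and within 40 mm of its middle in x and y; socket block down (1 mm); sound cartridges within 10 mm of their start (all of step 1 and all of step 3 and x of seated_toe in the frame of socket_top between -0.04 and 0.04 m and y of seated_toe in the frame of socket_top between -0.04 and 0.04 m and z of seated_toe in the frame of socket_top below 0.06 m and angle between seated_cartridge's own z axis and vertical below 0.25 rad and linear speed of seated_cartridge below 0.02 m/s and value of joint socket_lift below 0.001 m and distance of each of good_cartridge_a, good_cartridge_b from where it was at the start of the episode below 0.01 m); the arm keeps its last pose, push and grip.
It fails at once if the socket block is dragged more than 4 mm up off its mounting plate (value of joint socket_lift above 0.004 m).
It fails at once if a sound cartridge is moved more than 20 mm (distance of any of good_cartridge_a, good_cartridge_b from where it was at the start of the episode above 0.02 m).
It fails at once if a bystander is moved more than 30 mm (distance of any of tape_measure, screwdriver_a, elec_tape from where it was at the start of the episode above 0.03 m).
It also fails if it takes over 58 s, if anything falls off the work surface, if the arm or the gripper's body presses on something with over 40 N, if the wrist force passes 120 N, or if a joint passes its speed limit or range.

## Robot

A 7-joint arm with a two-finger parallel gripper is mounted at the origin on a cart in front of the work surface, level with it; the furniture and walls round the work are solid. World frame = base frame: x ahead of the robot, y to its left, z up, the work surface at z = 0. Lengths are in m, angles in rad, forces in N, time in s.
With the tool pointing down it reaches from about 0.4 to 0.85 m from the base axis. Payload 4.5 kg.
Tool frame: the origin (TCP) lies where the fingers leave the gripper's body, on its centre line; the fingertips stand 64 mm ahead of it and the grasp point (between the pads) lies 45 mm ahead of it; z points along the fingers, y is the line along which they close (so a half turn about z gives the same grasp; the last joint's range is limited). The gripper opens to 88 mm and grips with 3 to 60 N. Pads are 18 mm wide; open, the fingers measure 123 mm over their backs; the gripper's body (75 mm by 187 mm) begins 45 mm behind the grasp point.
Start: joints at [-1.238, 0.689, -0.195, 1.565, 0.157, 0.902, -0.215], TCP at [0.184, 0.597, 0.303] pointing down, gripper open.
Joint ranges: [-3.01, 3.01], [-0.46, 2.08], [-1.47, 1.51], [0.13, 2.56], [-1, 4.14], [0.04, 2.09], [-2.66, 2.66]. Speed limits (rad/s): [2.57, 2.57, 3.14, 3.14, 3.14, 3.14, 3.14].

## Interface

Orientations are given as a unit quaternion [x, y, z, w].
In Python, from plant import r gives the robot as it stands.
- The arm moves only by the tool play_rows, never from a script. Its arguments are lists of equal length, an entry for each row: "translation": the shift along the tool's x, y, z in m, a list of three; "delta_rot": the turn, a rotation vector about the tool's x, y, z in degrees, a list of three; "grip": the opening, from -1 (shut) to 1 (fully open). In form: {"translation": [[x, y, z], ...], "delta_rot": [[rx, ry, rz], ...], "grip": [grip, ...]}. A call has 1 to 20 rows; each row shifts and turns the commanded pose from where the row before left it, along the tool's axes as they then stand; what a row does not reach is not made up. A row lasts 1/8 s, in which the tool goes at most 62.5 mm and 10.7 degrees, less where a joint would pass 70% of its speed; a pose out of reach is approached as far as the arm can. A call with a gripper value outside its range is refused whole. The fingers move at their own pace and stop on an object; "squeeze" is the grip in N (left out, the last holds). Time passes only in rows, so rows that do not move let the fingers close. It gives the time, the measured TCP pose, the force, the opening and the grip force at its end, in the units of the state.
- r.get_state(): the state, without advancing time (a new reading comes with each control period).
- r.snapshot(name): name is "scene" or "top"; returns the picture (400x640x3 uint8, blue, green, red); there is no depth.
- r.get_calibration(name): a dict with "intrinsics" (3x3 intrinsics, pixels), "k1" (the pictures are not rectified: a ray, as slopes to the right and down, at radius r is drawn at 1 + k1 r^2 times it, then the intrinsics apply), "eye" and "rotation" of the camera in the world. Camera axes: x right, y up, looking along -z (the intrinsics and any distortion apply to the point x, -y, -z); pixel columns grow to the right and rows downward; lengths in m; the calibration is good to about 2 mm. A picture is of the moment at which its call begins. get_calibration takes no time and is no camera call.
- r.finish_job(): hands the job in; it is judged then, once.
Trained networks look in the newest picture that a camera, given by its name, has taken for a name from the list of things; names that differ only in an ending like _2 or _b are one class to them, and where a whole thing is asked for, a point or a joint stands for the part that bears it (a point fixed in the world has none). Each returns a list of dicts, best first, with "confidence" (0 to 1); they miss things now and then, are a little off and sometimes report something else, mostly with a low value. They report only what shows in the picture. A call takes as long as a camera call. They do not tell look-alikes from the thing itself.
- r.look_for(camera, target): "point" ([x, y, z] in m, in world coordinates, good to about 4 mm: the middle of the surface that is visible of it).
- r.silhouettes(camera, target): "pixels" (400x640 bool, what is visible of it).
The state is a dict: "clock": time; "q": joint angles; "qd": joint speeds; "joint_torque": joint torques, N m; "tool_pos": TCP position; "eef_rot": TCP orientation; "contact_force": force on the tool from outside, world axes, zero at the start; "moment": the same for the moment, N m; "opening": opening from 0.0 (shut) to 1.0 (fully open); "finger_force": force on a finger pad.
Only numpy, scipy, OpenCV 4.12 (cv2) and the standard library are available. Lean on these libraries where they do the work, as an engineer would, in place of code of your own. Each camera call takes 0.05 s, during which the arm holds its last target. There are 200 camera calls.

## Working session

There is one attempt and no reset: what is moved stays moved. The work goes in short steps, Python scripts to look and compute and a tool call to move; the robot and the scene stay as the last step left them, time stands still between calls to the robot, and variables do not carry over. Pictures are saved under pics/ and viewed, at most 10 in all, crops included, and the job is handed in when it is done.

Besides the shell and the picture viewer there is one more tool, called after "Request:" as name(argument=value, ...) on one line, values as JSON. play_rows: Moves the arm, as the interface text tells. Its arguments: {"type":"object","properties":{"translation":{"type":"array","items":{"type":"array","items":{"type":"number"}}},"delta_rot":{"type":"array","items":{"type":"array","items":{"type":"number"}}},"grip":{"type":"array","items":{"type":"number"}},"squeeze":{"type":"number"}},"required":["translation","delta_rot","grip"]}

```bash
mkdir -p pics; ls
python3 - <<'E'
from plant import r
import cv2,numpy as np
s=r.get_state();print({k:np.round(v,3).tolist() for k,v in s.items()})
for c in("scene","top"):
    cv2.imwrite(f"pics/{c}0.png",r.snapshot(c))
    k=r.get_calibration(c);print(c,{a:np.round(b,4).tolist() for a,b in k.items()})
E
```

```text
pics
{'clock': 0.0, 'q': [-1.238, 0.69, -0.195, 1.566, 0.157, 0.902, -0.215], 'qd': [-0.001, -0.001, -0.001, -0.001, -0.0, -0.0, 0.0], 'joint_torque': [-0.0, -52.755, -1.267, -15.343, -0.053, 0.007, 0.0], 'tool_pos': [0.184, 0.597, 0.302], 'eef_rot': [0.149, 0.989, -0.001, -0.0], 'contact_force': [0.52, -0.357, -0.903], 'moment': [0.014, -0.013, -0.017], 'finger_force': 0.0, 'opening': 1.0}
scene {'intrinsics': [[499.1367, 0.0, 318.1789], [0.0, 499.1367, 198.8711], [0.0, 0.0, 1.0]], 'k1': -0.0681, 'eye': [-0.4268, -0.6467, 0.6734], 'rotation': [0.4707, -0.2356, -0.3896, 0.7558]}
top {'intrinsics': [[488.8371, 0.0, 318.7711], [0.0, 488.8371, 197.9223], [0.0, 0.0, 1.0]], 'k1': -0.1174, 'eye': [0.4374, 0.0613, 1.5939], 'rotation': [0.0328, -0.0323, -0.702, 0.7107]}
```

View pics/scene0.png

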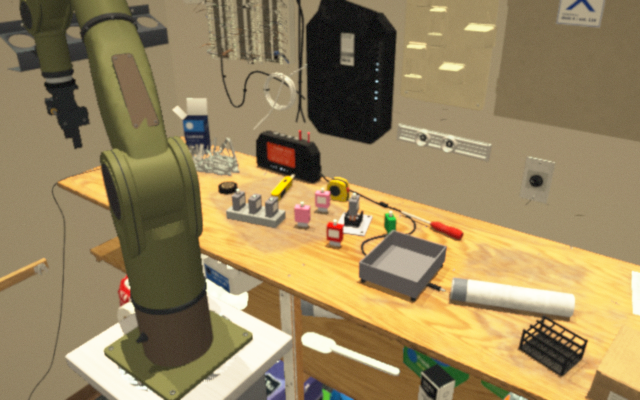

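View pics/top0.png

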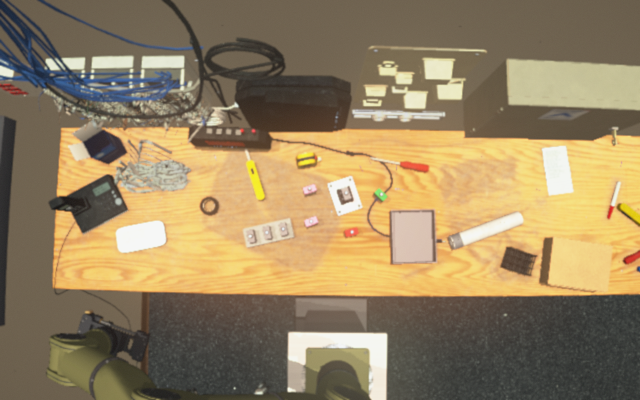

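The scene shows the rack at (256,212), the base at (353,220) and the bin at (402,265). In the top view they are at (268,232), (344,196) and (413,236). Pink, red and green look-alikes stand around the base. Next I measure these and enlarge.

```bash
cat > h.py <<'E'
from plant import r
import cv2,numpy as np
from scipy.spatial.transform import Rotation as R
def cal(c):
    k=r.get_calibration(c);return np.array(k["intrinsics"]),k["k1"],np.array(k["eye"]),R.from_quat(k["rotation"])
def proj(c,p):
    K,k1,e,q=cal(c);v=q.inv().apply(np.atleast_2d(p)-e);s=np.c_[v[:,0],-v[:,1]]/-v[:,2:]
    s=s*(1+k1*(s**2).sum(1,keepdims=True));return s@K[:2,:2].T+K[:2,2]
def ray(c,uv,z):
    """pixels -> world points at height z"""
    K,k1,e,q=cal(c);d=(np.atleast_2d(uv)-K[:2,2])/K[0,0];s=d.copy()
    for _ in range(20): s=d/(1+k1*(s**2).sum(1,keepdims=True))
    w=q.apply(np.c_[s[:,0],-s[:,1],-np.ones(len(s))]);return e+w*((z-e[2])/w[:,2])[:,None]
E
python3 - <<'E'
from h import *
im={c:r.snapshot(c) for c in("scene","top")}
a=cv2.resize(im["scene"][180:260,220:380],None,fx=5,fy=5,interpolation=cv2.INTER_CUBIC)
b=cv2.resize(im["top"][170:260,240:380],None,fx=5.7,fy=5.7,interpolation=cv2.INTER_CUBIC)
cv2.imwrite("pics/sc1.png",a[:, :800]);cv2.imwrite("pics/tc1.png",b[:,:800])
for t in["seated_cartridge","tripped_cartridge","good_cartridge_a","rack","base","bin"]:
  for c in("scene","top"):
    L=r.look_for(c,t)
    print(t,c,[(round(d["confidence"],2),np.round(d["point"],3).tolist(),proj(c,d["point"])[0].round().tolist()) for d in L[:6]])
for t in["rack","base","bin"]:
    L=r.silhouettes("top",t)
    for d in L[:2]:
        m=d["pixels"].astype(np.uint8);cs,_=cv2.findContours(m,0,2);c=max(cs,key=cv2.contourArea)
        z={"rack":.024,"base":.006,"bin":.054}[t]
        P=ray("top",c[:,0].astype(float),z)[:,:2];q=cv2.minAreaRect((P*1000).astype(np.float32))
        print(t,round(d["confidence"],2),np.round(q[0],1),np.round(q[1],1),round(q[2],1))
E
```

```text
seated_cartridge scene [(0.87, [0.501, 0.083, 0.045], [303.0, 213.0]), (0.68, [0.469, -0.042, 0.045], [335.0, 231.0]), (0.59, [0.597, 0.091, 0.042], [321.0, 200.0]), (0.58, [0.586, -0.133, 0.053], [390.0, 220.0])]
seated_cartridge top [(0.62, [0.592, -0.125, 0.064], [379.0, 194.0]), (0.54, [0.593, -0.017, 0.084], [345.0, 193.0]), (0.47, [0.473, -0.036, 0.063], [350.0, 232.0]), (0.46, [0.611, 0.099, 0.062], [308.0, 188.0])]
tripped_cartridge scene [(0.6, [0.447, 0.276, 0.053], [236.0, 199.0])]
tripped_cartridge top [(0.57, [0.458, 0.274, 0.071], [251.0, 236.0])]
good_cartridge_a scene [(0.63, [0.47, 0.169, 0.048], [271.0, 208.0])]
good_cartridge_a top [(0.65, [0.483, 0.179, 0.071], [281.0, 228.0])]
rack scene [(0.86, [0.448, 0.205, 0.022], [256.0, 216.0])]
rack top [(0.66, [0.468, 0.218, 0.027], [270.0, 233.0])]
base scene [(0.75, [0.575, -0.039, 0.008], [356.0, 226.0]), (0.26, [0.58, -0.026, 0.074], [353.0, 203.0])]
base top [(0.79, [0.594, -0.014, 0.009], [342.0, 195.0])]
bin scene [(0.79, [0.465, -0.234, 0.025], [402.0, 263.0])]
bin top [(0.81, [0.464, -0.238, 0.016], [412.0, 236.0])]
rack 0.82 [480.2 186. ] [59.2 70.9] 12.1
base 0.64 [594.9 -19. ] [107.8  83. ] 19.1
bin 0.86 [ 464.2 -237.6] [177.1 151.2] 2.1
bin 0.21 [468.7 225.9] [42.7 27.2] 12.5
```

View pics/sc1.png

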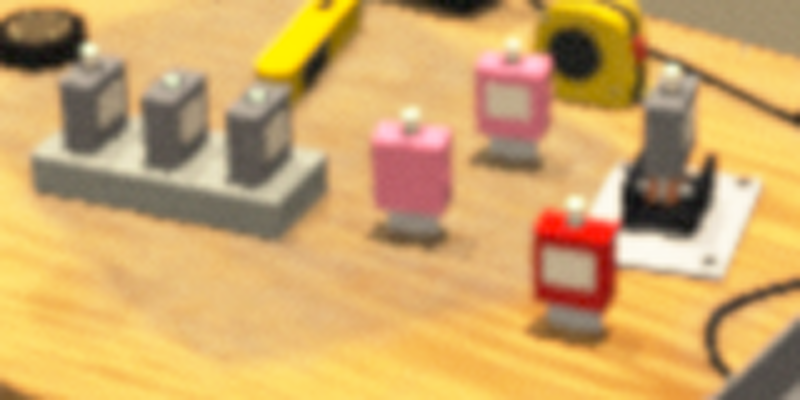

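View pics/tc1.png

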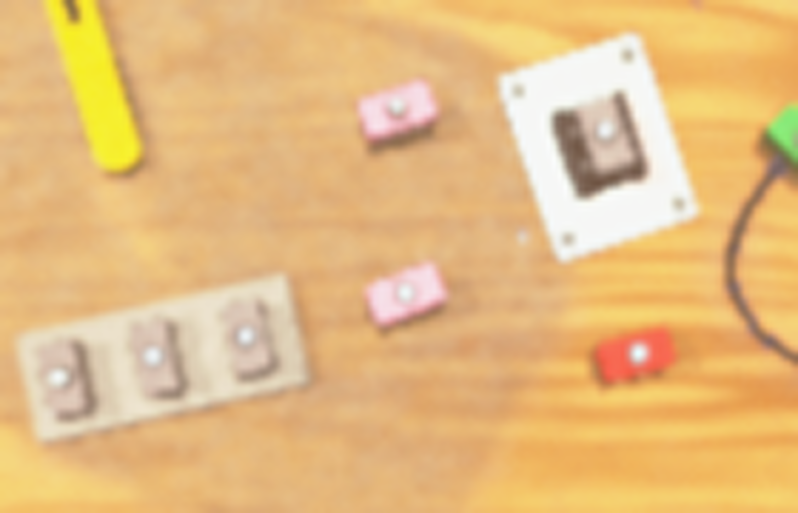

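Candidates for the rack cartridge are the three grey ones in the scene at (238,199), (254,205) and (271,208). Only the left one at (238,199), top (251,236), has a pin standing up; the other two pins are flush. Candidates for the seated one are pink (303,213) and (321,200), red (335,231), green (390,220) and grey (353,205). Only the grey one stands in the base, at top (345,193). Next I fit the poses with the silhouettes.

```bash
cat > fit.py <<'E'
from h import *
from scipy.optimize import minimize
def box(x,y,z0,z1): return np.array([[i*x/2,j*y/2,z] for i in(-1,1) for j in(-1,1) for z in(z0,z1)])
CART=[box(.040,.022,.018,.062),box(.008,.008,.062,.074)]
def render(c,parts,p,z,w=8):
    m=np.zeros((400*w,640*w),np.uint8)
    for b in parts:
        q=R.from_euler("z",p[2]).apply(b)+[p[0],p[1],z]
        h=cv2.convexHull((proj(c,q)*w+w/2).astype(np.float32)).round().astype(np.int32);cv2.fillPoly(m,[h],255)
    return cv2.resize(m,(640,400),interpolation=cv2.INTER_AREA)/255.
def fit(masks,parts,p0,z,yaw_free=True):
    def cost(v):
        p=[v[0]/100,v[1]/100,v[2]/10 if yaw_free else p0[2]];t=0
        for c,m in masks.items():
            q=render(c,parts,p,z);t+=1-np.minimum(q,m).sum()/np.maximum(q,m).sum()
        return t
    o=minimize(cost,[p0[0]*100,p0[1]*100,p0[2]*10],method="Nelder-Mead",options=dict(initial_simplex=np.array([p0[0]*100,p0[1]*100,p0[2]*10])+np.array([[0,0,0],[1,0,0],[0,1,0],[0,0,1.]]),maxiter=90))
    return np.array([o.x[0]/100,o.x[1]/100,o.x[2]/10]),o.fun
def pick(c,t,p):
    L=r.silhouettes(c,t);u=proj(c,p)[0]
    B=[]
    for d in L:
        ys,xs=np.nonzero(d["pixels"]);B.append((np.hypot(xs.mean()-u[0],ys.mean()-u[1]),d))
    B.sort(key=lambda x:x[0]);return (B[0][1]["pixels"].astype(float),round(B[0][0],1),int(B[0][1]["pixels"].sum())) if B else (None,99,0)
E
python3 - <<'E'
from fit import *
im={c:r.snapshot(c) for c in("scene","top")}
print("rack corners",ray("top",np.array([[18,340],[285,275],[308,380],[40,440]])/5.7+[240,170]-.5,.024).round(4)[:,:2].tolist())
C=ray("top",np.array([[503,75],[636,35],[697,212],[565,262]])/5.7+[240,170]-.5,.006)[:,:2];print("plate",C.round(4).tolist(),C.mean(0))
for t,g,z,y in[("tripped_cartridge",(.458,.274),.006,.21),("seated_cartridge",(.590,-.018),.020,.33)]:
    M={}
    for c in("scene","top"):
        m,d,n=pick(c,t,[*g,z+.04]);print(t,c,d,n)
        if d<8:M[c]=m
    for S in [M]+[{k:v} for k,v in M.items()]:
        print(list(S),*fit(S,CART,(*g,y),z))
m,d,n=pick("top","base",[.594,-.015,.006]);print(d,n)
m,d,n=pick("top","bin",[.464,-.237,.03])
E
```

```text
rack corners [[0.4785, 0.3068], [0.5173, 0.1566], [0.4583, 0.1426], [0.4225, 0.2931]]
plate [[0.6346, 0.0345], [0.6587, -0.0418], [0.5571, -0.0773], [0.5276, -0.002]] [ 0.59448939 -0.02163759]
tripped_cartridge scene 1.4 198
tripped_cartridge top 174.8 243
['scene'] [0.45581838 0.27741348 0.43153545] 0.16734571199572534
['scene'] [0.45581838 0.27741348 0.43153545] 0.16734571199572534
seated_cartridge scene 2.5 187
seated_cartridge top 35.0 87
['scene'] [ 0.59795761 -0.0176113   0.34505278] 0.16305669621613983
['scene'] [ 0.59795761 -0.0176113   0.34505278] 0.16305669621613983
0.8 777
```

```bash
cat >> h.py <<'E'
def delta(p,yaw,tilt=0):
    """tool-frame shift and turn (deg) from the present pose to TCP p, tool y at yaw (deg), pointing down"""
    s=r.get_state();q=R.from_quat(s["eef_rot"])
    best=None
    for k in(0,180):
        a=np.radians(yaw+k);y=np.array([np.cos(a),np.sin(a),0]);z=np.array([0,0,-1.]);x=np.cross(y,z)
        d=(q.inv()*R.from_matrix(np.c_[x,y,z])).as_rotvec(degrees=True)
        if best is None or np.linalg.norm(d)<np.linalg.norm(best):best=d
    print("pos",np.round(s["tool_pos"],4),"q",np.round(s["q"],2),"shift mm",(q.inv().apply(np.array(p)-s["tool_pos"])*1000).round(1),"rot",best.round(2),"F",np.round(s["contact_force"],1),"open",round(s["opening"],3),"t",s["clock"])
E
python3 - <<'E'
from h import *
t=cv2.imread("pics/top0.png").astype(float)
for n,(u,v),z in[("rackpin",(250.2,236),.080),("basepin",(346,192.6),.094)]:
    x0,y0=int(u)-3,int(v)-3;w=t[y0:y0+8,x0:x0+8].min(2);w=np.clip(w-np.percentile(w,75),0,None)
    ys,xs=np.mgrid[y0:y0+8,x0:x0+8];c=[(xs*w).sum()/w.sum(),(ys*w).sum()/w.sum()];print(n,c,ray("top",c,z))
print(ray("top",np.array([[38,345],[78,338],[95,412],[57,420]])/5.7+[240,170]-.5,.068)[:,:2].round(4).tolist())
delta([.4565,.276,.25],14.2)
E
```

```text
rackpin [np.float64(249.51712328767124), np.float64(235.90753424657535)] [[0.45646133 0.2762133  0.08      ]]
basepin [np.float64(345.74074074074076), np.float64(191.98518518518517)] [[ 0.59535856 -0.01984665  0.094     ]]
[[0.4748, 0.2889], [0.479, 0.2669], [0.4386, 0.2567], [0.434, 0.2775]]
pos [0.1839 0.5973 0.3027] q [-1.24  0.69 -0.19  1.57  0.16  0.9  -0.22] shift mm [-355.1 -226.9   52.7] rot [ 0.   -0.   58.68] F [ 0.6 -0.1 -0.4] open 1.001 t 1.35
```

Request:
play_rows(translation=[[-0.0355,-0.0227,0],[-0.0355,-0.0227,0],[-0.0355,-0.0227,0],[-0.0355,-0.0227,0],[-0.0355,-0.0227,0],[-0.0355,-0.0227,0],[-0.0355,-0.0227,0],[-0.0355,-0.0227,0],[-0.0355,-0.0227,0],[-0.0355,-0.0227,0],[0,0,0.01],[0,0,0.01],[0,0,0.01],[0,0,0.01],[0,0,0.01],[0,0,0],[0,0,0]], delta_rot=[[0,0,0],[0,0,0],[0,0,0],[0,0,0],[0,0,0],[0,0,0],[0,0,0],[0,0,0],[0,0,0],[0,0,0],[0,0,9.8],[0,0,9.8],[0,0,9.8],[0,0,9.8],[0,0,9.8],[0,0,9.7],[0,0,0]], grip=[1,1,1,1,1,1,1,1,1,1,1,1,1,1,1,1,1])

```text
clock: 3.48
tool_pos: [0.4564, 0.2761, 0.2527]
eef_rot: [0.614, 0.79, 0.0, 0.0]
contact_force: [0.0, -0.4, 0.4]
opening: 0.995
finger_force: 0.0
```

```bash
python3 -c "
from h import *
delta([.4565,.2762,.095],14.2)"
```

```text
pos [0.4564 0.2761 0.2527] q [-0.67  0.64  0.06  1.9  -0.07  0.6  -0.31] shift mm [1.000e-01 1.000e-01 1.577e+02] rot [0.02 0.02 0.1 ] F [ 0.  -0.4  0.4] open 0.995 t 3.475
```

Request:
play_rows(translation=[[0,0,0.03],[0,0,0.03],[0,0,0.03],[0,0,0.03],[0,0,0.02],[0,0,0.0175],[0,0,0],[0,0,0],[0,0,0],[0,0,0],[0,0,0],[0,0,0],[0,0,0]], delta_rot=[[0,0,0],[0,0,0],[0,0,0],[0,0,0],[0,0,0],[0,0,0],[0,0,0],[0,0,0],[0,0,0],[0,0,0],[0,0,0],[0,0,0],[0,0,0]], grip=[1,1,1,1,1,1,1,-1,-1,-1,-1,-1,-1], squeeze=25)

```text
clock: 5.1
tool_pos: [0.4565, 0.276, 0.0953]
eef_rot: [0.614, 0.789, 0.0, 0.0]
contact_force: [-1.0, -1.2, 1.8]
opening: 0.447
finger_force: 25.0
```

Request:
play_rows(translation=[[0,0,-0.01],[0,0,-0.02],[0,0,-0.03],[0,0,-0.03],[0,0,-0.03],[0,0,0]], delta_rot=[[0,0,0],[0,0,0],[0,0,0],[0,0,0],[0,0,0],[0,0,0]], grip=[-1,-1,-1,-1,-1,-1])

```text
clock: 5.85
tool_pos: [0.4574, 0.2764, 0.2176]
eef_rot: [0.614, 0.789, 0.002, 0.001]
contact_force: [0.1, 0.9, -0.5]
opening: 0.454
finger_force: 25.0
```

```bash
python3 -c "
from h import *
delta([.464,-.238,.215],2)
cv2.imwrite('pics/s2.png',cv2.resize(r.snapshot('scene')[120:300,180:460],None,fx=2.8,fy=2.8))"
```

```text
pos [0.4574 0.2764 0.2176] q [-0.66  0.7   0.05  1.93 -0.07  0.51 -0.31] shift mm [-500.4 -119.5    1.2] rot [ 0.25 -0.12 12.17] F [ 0.1  0.9 -0.5] open 0.454 t 5.85
```

View pics/s2.png

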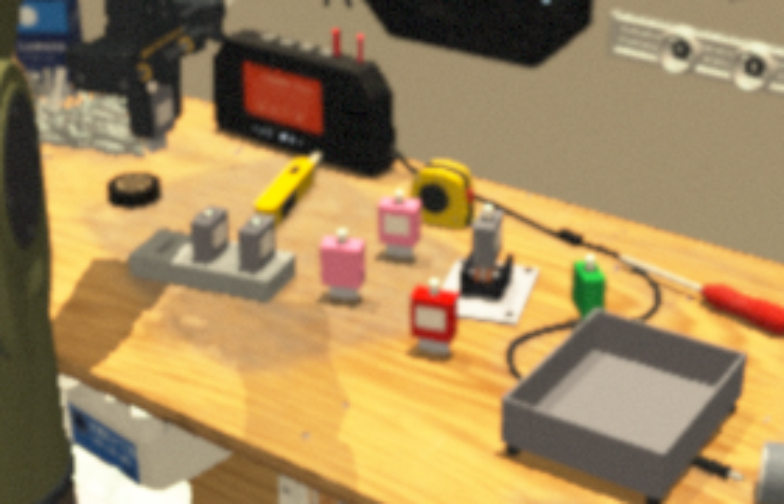

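The tripped cartridge hangs in the gripper at crop (160,110). The two flush-pin ones are still in the rack at (210,235) and (256,243). On to the bin.

Request:
play_rows(translation=[[-0.02,-0.0048,0],[-0.036,-0.0086,0],[-0.036,-0.0086,0],[-0.036,-0.0086,0],[-0.036,-0.0086,0],[-0.036,-0.0086,0],[-0.036,-0.0086,0],[-0.036,-0.0086,0],[-0.036,-0.0086,0],[-0.036,-0.0086,0],[-0.036,-0.0086,0],[-0.036,-0.0086,0],[-0.036,-0.0086,0],[-0.036,-0.0086,0],[-0.012,-0.0029,0],[0,0,0],[0,0,0],[0,0,0]], delta_rot=[[0,0,0],[0,0,0],[0,0,0],[0,0,0],[0,0,0],[0,0,0],[0,0,0],[0,0,0],[0,0,0],[0,0,0],[0,0,0],[0,0,0],[0,0,0],[0,0,0],[0,0,0],[0,0,6],[0,0,6],[0,0,0]], grip=[-1,-1,-1,-1,-1,-1,-1,-1,-1,-1,-1,-1,-1,-1,-1,-1,-1,-1])

```text
clock: 8.15
tool_pos: [0.4622, -0.2372, 0.2146]
eef_rot: [0.693, 0.721, -0.0, -0.001]
contact_force: [1.1, 1.1, -0.2]
opening: 0.45
finger_force: 25.0
```

```bash
python3 -c "
from h import *
delta([.464,-.238,.110],2)"
```

```text
pos [ 0.4622 -0.2372  0.2146] q [ 0.42  0.69 -0.06  1.97  0.08  0.49  0.35] shift mm [ -1.    1.9 104.6] rot [-0.11 -0.07  0.3 ] F [ 1.1  1.1 -0.2] open 0.45 t 8.15
```

Request:
play_rows(translation=[[0,0.002,0.02],[0,0,0.025],[0,0,0.025],[0,0,0.02],[0,0,0.012],[0,0,0.005],[0,0,0],[0,0,0],[0,0,0],[0,0,0],[0,0,0],[0,0,0],[0,0,-0.01],[0,0,-0.03],[0,0,-0.03],[0,0,-0.03],[0,0,-0.02]], delta_rot=[[0,0,0],[0,0,0],[0,0,0],[0,0,0],[0,0,0],[0,0,0],[0,0,0],[0,0,0],[0,0,0],[0,0,0],[0,0,0],[0,0,0],[0,0,0],[0,0,0],[0,0,0],[0,0,0],[0,0,0]], grip=[-1,-1,-1,-1,-1,-1,-1,0.8,0.8,0.8,0.8,0.8,0.8,0.8,0.8,0.8,0.8])

```text
clock: 10.28
tool_pos: [0.4652, -0.2382, 0.2302]
eef_rot: [0.694, 0.72, 0.0, 0.001]
contact_force: [0.9, -0.4, -0.5]
opening: 0.896
finger_force: 0.0
```

```bash
python3 -c "
from h import *
delta([.5954,-.0198,.230],19.2)
cv2.imwrite('pics/s3.png',cv2.resize(r.snapshot('scene')[170:310,320:470],None,fx=4,fy=4))"
```

```text
pos [ 0.4652 -0.2382  0.2302] q [ 0.42  0.66 -0.06  1.95  0.08  0.53  0.34] shift mm [213.3 138.4   0.3] rot [  0.09   0.06 -17.03] F [ 0.9 -0.4 -0.5] open 0.896 t 10.275
```

View pics/s3.png

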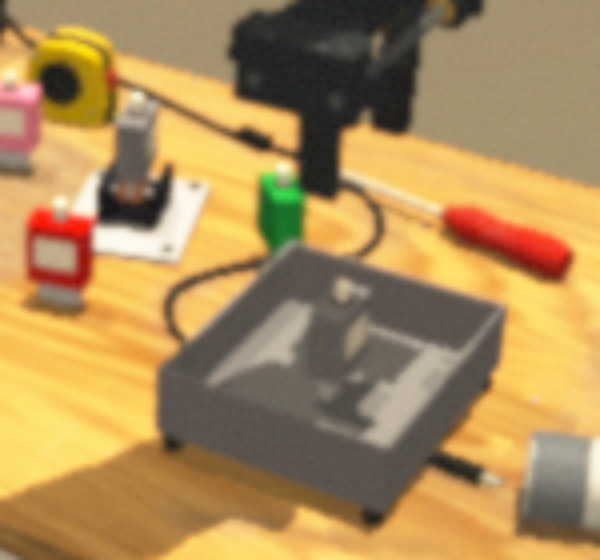

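The cartridge stands free in the bin at crop (338,325), near the middle. Now the base.

Request:
play_rows(translation=[[0.02,0.013,0],[0.0275,0.0179,0],[0.0275,0.0179,0],[0.0275,0.0179,0],[0.0275,0.0179,0],[0.0275,0.0179,0],[0.0275,0.0179,0],[0.0275,0.0179,0],[0,0,0],[0,0,0],[0,0,0]], delta_rot=[[0,0,0],[0,0,0],[0,0,0],[0,0,0],[0,0,0],[0,0,0],[0,0,0],[0,0,0],[0,0,-8.5],[0,0,-8.5],[0,0,0]], grip=[1,1,1,1,1,1,1,1,1,1,1])

```text
clock: 11.7
tool_pos: [0.5949, -0.0205, 0.228]
eef_rot: [0.58, 0.815, 0.0, -0.0]
contact_force: [-0.0, -0.9, -0.8]
opening: 1.001
finger_force: 0.0
```

```bash
python3 -c "
from h import *
delta([.5954,-.0198,.109],19.2)"
```

```text
pos [ 0.5949 -0.0205  0.228 ] q [ 0.01  0.74 -0.09  1.73  0.1   0.67  0.2 ] shift mm [  0.5   0.8 119. ] rot [-0.02 -0.03 -0.11] F [-0.  -0.9 -0.8] open 1.001 t 11.7
```

Request:
play_rows(translation=[[0,0.001,0.025],[0,0,0.025],[0,0,0.025],[0,0,0.02],[0,0,0.014],[0,0,0.0095],[0,0,0],[0,0,0],[0,0,0],[0,0,0],[0,0,0],[0,0,0],[0,0,0]], delta_rot=[[0,0,0],[0,0,0],[0,0,0],[0,0,0],[0,0,0],[0,0,0],[0,0,0],[0,0,0],[0,0,0],[0,0,0],[0,0,0],[0,0,0],[0,0,0]], grip=[1,1,1,1,1,1,1,-1,-1,-1,-1,-1,-1], squeeze=6)

```text
clock: 13.32
tool_pos: [0.5951, -0.0205, 0.1097]
eef_rot: [0.58, 0.815, -0.001, -0.001]
contact_force: [-4.1, -0.9, 3.9]
opening: 0.456
finger_force: 6.0
```

```bash
python3 -c "
from h import *
s=r.get_state();print(R.from_quat(s['eef_rot']).inv().apply(s['contact_force']),s['moment'])
delta([.5954,-.0198,.109],19.2)"
```

```text
[ 0.52806669 -4.13289818 -3.87936428] [-0.21408801  0.72866694  0.00651129]
pos [ 0.5951 -0.0205  0.1097] q [-0.01  0.93 -0.06  1.78  0.12  0.44  0.18] shift mm [0.6 0.5 0.7] rot [-0.13 -0.01 -0.03] F [-4.1 -0.9  3.9] open 0.456 t 13.325
```

Request:
play_rows(translation=[[0,-0.0006,0],[0,0,0],[0,0,0],[0,0,0]], delta_rot=[[0,0,0],[0,0,0],[0,0,0],[0,0,0]], grip=[-1,-1,-1,-1], squeeze=50)

```text
clock: 13.82
tool_pos: [0.595, -0.0206, 0.1097]
eef_rot: [0.579, 0.815, -0.0, -0.0]
contact_force: [-4.2, -0.8, 4.9]
opening: 0.451
finger_force: 50.0
```

```bash
python3 -c "
from h import *
s=r.get_state();print(R.from_quat(s['eef_rot']).inv().apply(s['contact_force']),s['moment'])
delta([.5954,-.0198,.109],19.2)"
```

```text
[ 0.63376239 -4.21709219 -4.84885627] [-0.30657621  0.90606637 -0.00853073]
pos [ 0.595  -0.0206  0.1097] q [-0.01  0.93 -0.06  1.78  0.12  0.44  0.18] shift mm [0.6 0.6 0.7] rot [-0.07 -0.01 -0.03] F [-4.2 -0.8  4.9] open 0.451 t 13.825
```

Request:
play_rows(translation=[[0,0.0033,-0.0002],[0,0.0033,-0.0002],[0,0.0033,-0.0002],[0,0,0]], delta_rot=[[2.3,0,0],[2.3,0,0],[2.3,0,0],[0,0,0]], grip=[-1,-1,-1,-1])

```text
clock: 14.32
tool_pos: [0.6043, -0.0173, 0.1092]
eef_rot: [0.578, 0.814, -0.05, -0.036]
contact_force: [-4.5, -2.3, 0.4]
opening: 0.45
finger_force: 50.0
```

```bash
cat >> h.py <<'E'
def seat(Pv=(.5952,-.0200)):
    """tilt about tool x and toe position relative to the base, from the TCP (toe 89.7 mm ahead)"""
    s=r.get_state();q=R.from_quat(s["eef_rot"]);z=q.apply([0,0,1]);y=q.apply([0,1,0])
    f=s["contact_force"];print("tilt",round(float(np.degrees(np.arcsin(y[2]))),2),"deg; TCP",np.round(s["tool_pos"],4),"toe",np.round(s["tool_pos"]+.0897*z,4),"pivot pt",np.round(s["tool_pos"]+.0817*z,4),"F",np.round(f,1),"Ftool",q.inv().apply(f).round(1),"M",np.round(q.inv().apply(s["moment"]),2),"open",round(s["opening"],3),"t",s["clock"])
E
python3 -c "
from h import *
seat()"
```

```text
tilt -7.04 deg; TCP [ 0.6043 -0.0173  0.1092] toe [ 0.5939 -0.0209  0.0202] pivot pt [ 0.5948 -0.0206  0.0281] F [-4.5 -2.3  0.4] Ftool [-0.7 -5.   0.2] M [ 0.8  -0.06  0.03] open 0.45 t 14.325
```

Request:
play_rows(translation=[[0,-0.004,-0.0002],[0,-0.004,-0.0002],[0,-0.004,-0.0002],[0,-0.004,-0.0002],[0,-0.004,-0.0002],[0,0,0]], delta_rot=[[-2.8,0,0],[-2.8,0,0],[-2.8,0,0],[-2.8,0,0],[-2.8,0,0],[0,0,0]], grip=[-1,-1,-1,-1,-1,-1])

```text
clock: 15.08
tool_pos: [0.5862, -0.0235, 0.1104]
eef_rot: [0.578, 0.813, 0.051, 0.036]
contact_force: [1.8, -0.1, -10.7]
opening: 0.449
finger_force: 50.0
```

```bash
python3 -c "
from h import *
seat()"
```

```text
tilt 7.13 deg; TCP [ 0.5862 -0.0235  0.1104] toe [ 0.5967 -0.0198  0.0214] pivot pt [ 0.5958 -0.0202  0.0294] F [  1.8  -0.1 -10.7] Ftool [-0.7  0.3 10.9] M [ 0.23 -0.31 -0.05] open 0.449 t 15.075
```

Request:
play_rows(translation=[[0,0.0041,0.0001],[0,0.0041,-0.0001],[0,0.0041,-0.0001],[0,0.0041,-0.0001],[0,0.0041,0]], delta_rot=[[2.8,0,0],[2.8,0,0],[2.8,0,0],[2.8,0,0],[2.8,0,0]], grip=[-1,-1,-1,-1,-1])

```text
clock: 15.7
tool_pos: [0.605, -0.017, 0.1115]
eef_rot: [0.578, 0.813, -0.051, -0.036]
contact_force: [-2.4, -0.8, -8.3]
opening: 0.445
finger_force: 50.0
```

```bash
python3 -c "
from h import *
seat()"
```

```text
tilt -7.11 deg; TCP [ 0.605  -0.017   0.1115] toe [ 0.5945 -0.0206  0.0225] pivot pt [ 0.5955 -0.0203  0.0304] F [-2.4 -0.8 -8.3] Ftool [ 0.1 -1.5  8.6] M [-0.   -0.29  0.03] open 0.445 t 15.7
```

Request:
play_rows(translation=[[0,-0.0041,0.0001],[0,-0.0041,-0.0001],[0,-0.0041,-0.0002],[0,-0.0041,-0.0001],[0,-0.0041,0],[0,0.0042,0.0001],[0,0.0042,-0.0001],[0,0.0042,-0.0002],[0,0.0042,-0.0001],[0,0.0042,0]], delta_rot=[[-2.8,0,0],[-2.8,0,0],[-2.8,0,0],[-2.8,0,0],[-2.8,0,0],[2.8,0,0],[2.8,0,0],[2.8,0,0],[2.8,0,0],[2.8,0,0]], grip=[-1,-1,-1,-1,-1,-1,-1,-1,-1,-1])

```text
clock: 16.95
tool_pos: [0.6056, -0.0168, 0.1134]
eef_rot: [0.578, 0.813, -0.05, -0.036]
contact_force: [-2.2, -2.1, -7.1]
opening: 0.449
finger_force: 50.0
```

```bash
python3 -c "
from h import *
seat()"
```

```text
tilt -7.09 deg; TCP [ 0.6056 -0.0168  0.1134] toe [ 0.5952 -0.0204  0.0244] pivot pt [ 0.5961 -0.0201  0.0323] F [-2.2 -2.1 -7.1] Ftool [-1.3 -1.9  7.3] M [ 0.08 -0.33 -0.  ] open 0.449 t 16.95
```

Request:
play_rows(translation=[[0,-0.0042,0.0001],[0,-0.0042,-0.0002],[0,-0.0042,-0.0002],[0,-0.0042,-0.0002],[0,-0.0042,0],[0,0.0043,0.0001],[0,0.0043,-0.0002],[0,0.0043,-0.0002],[0,0.0043,-0.0002],[0,0.0043,0],[0,-0.0043,0.0001],[0,-0.0043,-0.0002],[0,-0.0043,-0.0002],[0,-0.0043,-0.0002],[0,-0.0043,0],[0,0.0043,0.0001],[0,0.0043,-0.0002],[0,0.0043,-0.0002],[0,0.0043,-0.0002],[0,0.0043,0]], delta_rot=[[-2.8,0,0],[-2.8,0,0],[-2.8,0,0],[-2.8,0,0],[-2.8,0,0],[2.8,0,0],[2.8,0,0],[2.8,0,0],[2.8,0,0],[2.8,0,0],[-2.8,0,0],[-2.8,0,0],[-2.8,0,0],[-2.8,0,0],[-2.8,0,0],[2.8,0,0],[2.8,0,0],[2.8,0,0],[2.8,0,0],[2.8,0,0]], grip=[-1,-1,-1,-1,-1,-1,-1,-1,-1,-1,-1,-1,-1,-1,-1,-1,-1,-1,-1,-1])

```text
clock: 19.45
tool_pos: [0.6064, -0.0165, 0.1176]
eef_rot: [0.578, 0.814, -0.05, -0.036]
contact_force: [-1.3, -1.3, -4.9]
opening: 0.45
finger_force: 50.0
```

```bash
python3 -c "
from h import *
seat()"
```

```text
tilt -7.05 deg; TCP [ 0.6064 -0.0165  0.1176] toe [ 0.596  -0.0201  0.0286] pivot pt [ 0.5969 -0.0198  0.0366] F [-1.3 -1.3 -4.9] Ftool [-0.8 -1.   5.1] M [ 0.03 -0.26 -0.  ] open 0.45 t 19.45
```

Request:
play_rows(translation=[[0,-0.0044,0],[0,-0.0044,-0.0003],[0,-0.0044,-0.0004],[0,-0.0044,-0.0003],[0,-0.0044,0],[0,0.0045,0],[0,0.0045,-0.0003],[0,0.0045,-0.0004],[0,0.0045,-0.0003],[0,0.0045,0],[0,-0.0046,0],[0,-0.0046,-0.0003],[0,-0.0046,-0.0004],[0,-0.0046,-0.0003],[0,-0.0046,0],[0,0.0046,0],[0,0.0046,-0.0003],[0,0.0046,-0.0004],[0,0.0046,-0.0003],[0,0.0046,0]], delta_rot=[[-2.8,0,0],[-2.8,0,0],[-2.8,0,0],[-2.8,0,0],[-2.8,0,0],[2.8,0,0],[2.8,0,0],[2.8,0,0],[2.8,0,0],[2.8,0,0],[-2.8,0,0],[-2.8,0,0],[-2.8,0,0],[-2.8,0,0],[-2.8,0,0],[2.8,0,0],[2.8,0,0],[2.8,0,0],[2.8,0,0],[2.8,0,0]], grip=[-1,-1,-1,-1,-1,-1,-1,-1,-1,-1,-1,-1,-1,-1,-1,-1,-1,-1,-1,-1])

```text
clock: 21.95
tool_pos: [0.6084, -0.0155, 0.1248]
eef_rot: [0.578, 0.814, -0.049, -0.034]
contact_force: [0.6, -1.3, -1.0]
opening: 0.45
finger_force: 50.0
```

```bash
python3 -c "
from h import *
seat()"
```

```text
tilt -6.82 deg; TCP [ 0.6084 -0.0155  0.1248] toe [ 0.5983 -0.0191  0.0357] pivot pt [ 0.5992 -0.0187  0.0437] F [ 0.6 -1.3 -1. ] Ftool [-1.4  0.2  1. ] M [-0.09 -0.09 -0.03] open 0.45 t 21.95
```

Request:
play_rows(translation=[[0,-0.0047,0],[0,-0.0047,-0.0003],[0,-0.0047,-0.0004],[0,-0.0047,-0.0003],[0,-0.0047,0],[0,0.0038,0],[0,0.0038,-0.0003],[0,0.0038,-0.0003],[0,0,-0.003],[0,0,-0.005],[0,0,-0.006],[0,0,-0.003],[0,0,0],[0,0,0],[0,0,0]], delta_rot=[[-2.8,0,0],[-2.8,0,0],[-2.8,0,0],[-2.8,0,0],[-2.8,0,0],[2.4,0,0],[2.4,0,0],[2.2,0,0],[0,0,0],[0,0,0],[0,0,0],[0,0,0],[0,0,0],[0,0,0],[0,0,0]], grip=[-1,-1,-1,-1,-1,-1,-1,-1,-1,-1,-1,-1,-1,-1,-1])

```text
clock: 23.82
tool_pos: [0.5952, -0.0204, 0.1439]
eef_rot: [0.579, 0.815, 0.001, 0.0]
contact_force: [-0.5, -0.3, 0.1]
opening: 0.45
finger_force: 50.0
```

```bash
python3 -c "
from h import *
seat()
cv2.imwrite('pics/s4.png',cv2.resize(r.snapshot('scene')[170:310,220:450],None,fx=3.4,fy=3.4))"
```

```text
tilt 0.08 deg; TCP [ 0.5952 -0.0204  0.1439] toe [ 0.5953 -0.0203  0.0542] pivot pt [ 0.5953 -0.0203  0.0622] F [-0.5 -0.3  0.1] Ftool [-0.1 -0.6 -0.1] M [ 0.05 -0.01  0.01] open 0.45 t 23.825
```

View pics/s4.png

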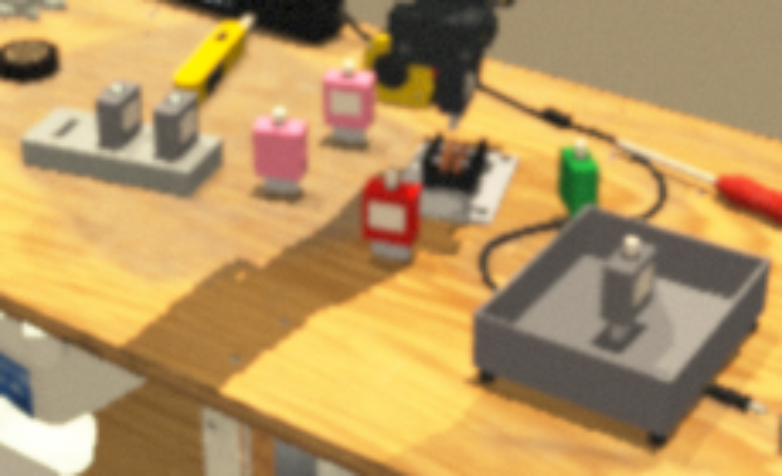

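The cartridge is held upright with its toe about 20 mm above the socket at crop (455,120). The block is down, the bin cartridge stands free at (628,280) and the sound ones are untouched. Handing in.

```bash
python3 -c "
from plant import r
print(r.finish_job())"
```

```text
the job is handed in; nothing more can be done
None
```

I put the rack's tripped cartridge in the bin and let go of it, then rocked the stuck one free; it is held upright and still about 20 mm above the socket, and the job is handed in (no verdict was returned).

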